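Show a phone's charging port to the inspection camera

ROBOT

A 6-joint arm with a two-finger parallel gripper is mounted at the origin on the work surface. World frame = base frame: x ahead of the robot, y to its left, z up, the work surface at z = 0. Lengths are in mm, angles in degrees, forces in N, time in s.
With the tool pointing down it reaches from about 350 to 850 mm from the base axis. Payload 8.1 kg.
Tool frame: the origin (TCP) lies midway between the tips of the shut fingers; the grasp point (between the pads) lies 19 mm behind it (r.tcp_to_grasp is the distance from the TCP to the grasp point, in mm); z points along the fingers, y is the direction in which the jaws open and shut (so a half turn about z gives the same grasp; the last joint's range is limited). The gripper opens to 85 mm and grips with 20 to 120 N. Pads are 22 mm wide; open, the fingers measure 114 mm over their backs; the gripper's body (76 mm by 85 mm) begins 54 mm behind the grasp point. The pads swing forward as they close: fully open they stand 13 mm farther back than shut.
Start: joints at [70.623, 7.471, 85.268, -0, 87.261, -4.893], TCP at [150.047, 580.94, 231.292] pointing down, gripper open.
Joint ranges: [-169.43, 169.43], [-51.17, 129.36], [1.28, 143.12], [-76.62, 256.62], [0, 156.53], [-152.29, 152.29]. Speed limits (degrees/s): [136.94, 136.94, 159.86, 180, 180, 180].

INTERFACE

Orientations are given as [roll, pitch, yaw] about the fixed x, y, z axes, in that order (R = Rz(yaw) Ry(pitch) Rx(roll)).
In Python, from bench import r gives the robot as it stands.
- The arm moves only by the tool jog_arm, never from a script. Its argument "targets" is a list of rows, each a list of 7 numbers: the shift along the tool's x, y, z in m, then the turn, a rotation vector about the tool's x, y, z in rad, then the closure, from 0 (fully open) to 1 (shut). In form: [[dx, dy, dz, wx, wy, wz, claw], ...]. A call has 1 to 5 rows; each row is the pose to reach, as a shift and turn from the pose commanded when the call began, along the tool's axes at that moment; what a row does not reach only later rows make up. A row lasts 1/12 s, in which the tool goes at most 41.7 mm and 7.16 degrees, less where a joint would pass 70% of its speed; a pose out of reach is approached as far as the arm can. A call with a gripper value outside its range is refused whole. The fingers move at their own pace and stop on an object; "newtons" is the grip in N (left out, the last holds). Time passes only in rows, so rows that repeat a pose let the fingers close. It gives the time, the measured TCP pose, the force and the opening at its end, in the units of the state.
- r.sense(): the state, without advancing time (a new reading comes with each control period).
- r.snapshot(name): name is "scene" or "top" or "wrist"; returns a dict with "pixels" (420x560x3 uint8, red, green, blue), "fx", "fy", "cx", "cy" (pixels), "origin" and "attitude" of the camera in the world. Camera axes: x right, y down, z forward; pixel columns grow to the right and rows downward; lengths in mm; the calibration is good to about 2 mm. A picture is of the moment at which its call begins. There is no depth.
- r.hand_in(): hands the job in, once; it reports no verdict.
The state is a dict: "time": time; "joint_pos": joint angles; "qd": joint speeds; "joint_efforts": joint torques, N m; "tool_pos": TCP position; "tcp_rot": TCP orientation; "ft_force": force on the tool from outside, world axes, zero at the start; "wrist_torque": the same for the moment, N m; "finger_gap": finger opening in mm.
Only numpy, scipy, OpenCV 4.12 (cv2) and the standard library are available. Lean on these libraries where they do the work, as an engineer would, in place of code of your own. Each camera call takes 0.05 s, during which the arm holds its last target.

TASK

Take the largest of the three phones out of the rack and hold it up to the inspection camera for a look into its charging port: port 80 mm straight out from the middle of the lens, and the phone's length in line with the way the camera looks, so that the port is seen square-on. Leave the other phones and the things on the bench as they are and do not bump the camera. Finish while still holding the phone there, steady in the air; do not put it down.

Things in the scene. Friction and masses are not known exactly. Their poses are not given: they have to be found in the camera images.
- phone_center (a point): Centre of the phone to show, the largest of three plain grey phones on edge in the rack (which place varies): 164 x 78 x 9.5 mm, 0.15 to 0.3 kg. As it stands: x along its length towards the end with the charging port (that end points away from the robot), y through its thickness, z up across its width; upper and lower edges 39 mm above and below. Grip the flat faces.
- phone_port (a point): Mouth of that phone's charging port: the small dark oblong slot (9.5 x 3.4 mm) in the middle of one short end, 82 mm from the phone's centre along +x. Axes as for the phone's centre.
- lens (a point): Middle of the inspection camera's front glass: white cylinder 34 mm across, black ring light 60 mm across round the lens, on a column stand at the robot's left. It looks across the bench, sloping down 10 to 26 degrees; direction, slope and height vary and are clamped tight. x points from the glass back into the camera (it looks along -x), y is level, z square to both, upward.
- focus (a point): The point in the air where the port belongs: 80 mm straight out from the middle of the front glass, on the lens axis. Axes as for the lens: the phone is rightly held when its own x (out through the port) lies along this x.
- stand: The camera's stand, fixed: grey base plate 200 x 150 x 14 mm, origin at the centre of its underside; column 20 mm thick, 359 mm high, 50 mm from the centre along +x. The camera is clamped in front of the column (-x side), its pivot over the plate's centre 260 to 305 mm above the bench.
- rack: Grooved wooden block, fixed, 90 mm (x, along the grooves) x 185 mm (y) x 30 mm high; origin at the centre of its underside. Five grooves 13 mm wide, 22 mm deep, 36 mm apart; phones stand in the first, third and fifth, free to be lifted straight up, and overhang at both ends.
- phone_b: A smaller phone in the rack, 138 x 66 x 8.5 mm, origin in the middle of its lower edge, x along its length, z up. Leave it.
- phone_c: A smaller phone in the rack, 132 x 64 x 8.5 mm, origin in the middle of its lower edge, x along its length, z up. Leave it.
- tape: Roll of black tape lying flat, 68 mm across, 19 mm high, origin at the centre of its underside. Leave it.
- driver: Small black-handled screwdriver lying on the bench, 150 mm long, x along it towards the tip. Leave it.
Not all that is in view belongs to the job. Several things have the shape of the rack; the one meant has the colours described above.

How it is judged:
By the outcome, as a careful person would: the job done as asked, in the order asked, and still so for the second after the job is handed in, while the arm keeps its last pose, push and grip.
It also fails if it takes over 35 s, if anything falls off the work surface, if the arm or the gripper's body presses on something with over 40 N, if the wrist force passes 120 N, or if a joint passes its speed limit or range.

## Working session

There is one attempt and no reset: what is moved stays moved. The work goes in short steps, Python scripts to look and compute and a tool call to move; the robot and the scene stay as the last step left them, time stands still between calls to the robot, and variables do not carry over. Pictures are saved under pics/ and viewed, and the job is handed in when it is done.

Besides the shell and the picture viewer there is one more tool, called as name(argument=value, ...) on one line, values as JSON. jog_arm: Moves the arm, as the interface text tells. Its arguments: {"type":"object","properties":{"targets":{"type":"array","items":{"type":"array","items":{"type":"number"}}},"newtons":{"type":"number"}},"required":["targets"]}

```bash
ls; mkdir -p pics; python3 - <<'E'
from bench import r
import cv2,json
print(r.sense()); print(r.tcp_to_grasp)
for n in ["scene","top","wrist"]:
    s=r.snapshot(n)
    cv2.imwrite(f"pics/{n}0.png",s["pixels"][:,:,::-1])
    print(n,{k:v for k,v in s.items() if k!="pixels"})
E
```

```text
pics
{'time': 0.0, 'joint_pos': array([ 7.06237203e+01,  7.51537250e+00,  8.53287836e+01,  1.29850027e-03,
        8.72612778e+01, -4.89279990e+00]), 'qd': array([ 0.0372737 , -0.02934635, -0.01506747, -0.04596789,  0.05064401,
        0.06609937]), 'joint_efforts': array([ 7.34500336e-04, -5.69395924e+01, -5.00552237e+01, -5.13634916e-05,
        1.44062773e-02, -2.08222849e-05]), 'tool_pos': array([149.84743341, 580.42617349, 230.24642253]), 'tcp_rot': array([-1.79895061e+02, -1.02848042e-02,  1.65516448e+02]), 'ft_force': array([-0.68036166, -0.11239733,  0.78415574]), 'wrist_torque': array([-0.01372684,  0.01742661, -0.03119056]), 'finger_gap': 85.79270153108016}
18.700000000000003
scene {'fx': 456.23262774841083, 'fy': 456.23262774841083, 'cx': 273.8002721078788, 'cy': 218.3910983052295, 'origin': array([1122.60695789, -578.3324383 ,  748.98128697]), 'attitude': array([-125.74510578,    0.62618202,   42.64321761])}
top {'fx': 543.6763970985028, 'fy': 543.6763970985028, 'cx': 280.8883500697306, 'cy': 216.5607900244477, 'origin': array([ 436.05105203,    2.57817815, 1513.36052663]), 'attitude': array([-1.73105526e+02,  5.83911627e-02, -8.86153442e+01])}
wrist {'fx': 325.8292625623749, 'fy': 325.8292625623749, 'cx': 272.76459525365306, 'cy': 208.09377612618573, 'origin': array([ 70.61344796, 601.86806837, 372.82284182]), 'attitude': array([1.61211817e+02, 6.81917678e-02, 7.54175694e+01])}
```

View pics/scene0.png

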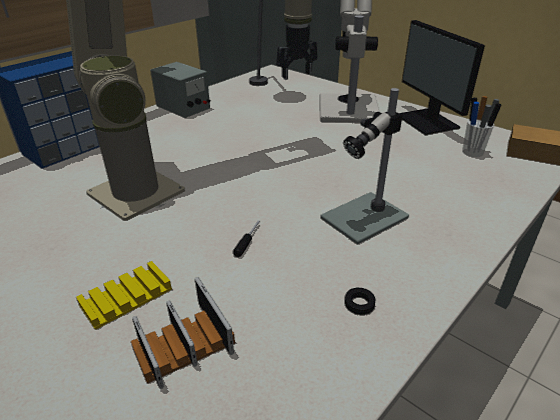

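View pics/top0.png

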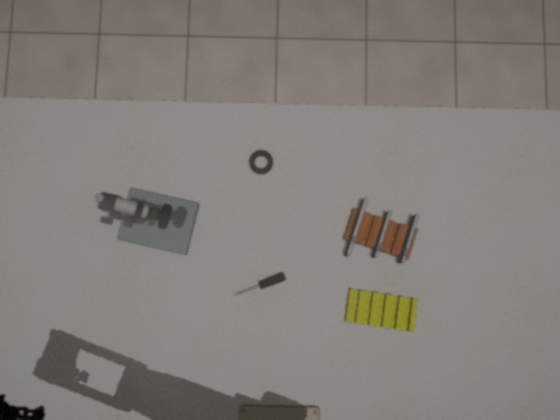

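View pics/wrist0.png

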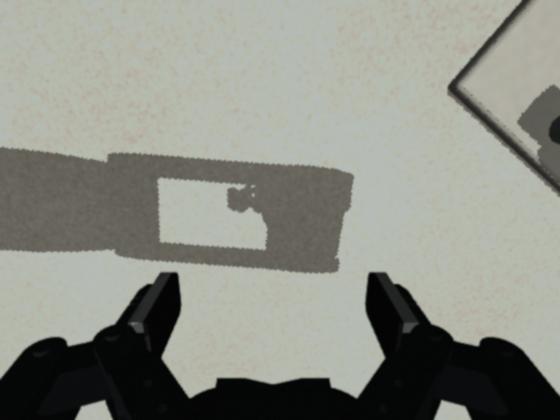

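```bash
cat > h.py <<'E'
import numpy as np,cv2
from scipy.spatial.transform import Rotation as Ro
def Rm(a): return Ro.from_euler('xyz',a,degrees=True).as_matrix()
def snap(name,fn):
    import pickle
    from bench import r
    s=r.snapshot(name); cv2.imwrite(f"pics/{fn}.png",s["pixels"][:,:,::-1]); pickle.dump(s,open(f"pics/{fn}.pkl","wb")); return s
def load(fn):
    import pickle; return pickle.load(open(f"pics/{fn}.pkl","rb"))
def proj(s,P):
    P=np.atleast_2d(P).astype(float); c=(P-s["origin"])@Rm(s["attitude"])
    return np.c_[s["fx"]*c[:,0]/c[:,2]+s["cx"], s["fy"]*c[:,1]/c[:,2]+s["cy"]]
def ray(s,uv):
    d=Rm(s["attitude"])@np.array([(uv[0]-s["cx"])/s["fx"],(uv[1]-s["cy"])/s["fy"],1]); return s["origin"],d/np.linalg.norm(d)
def onz(s,uv,z):
    o,d=ray(s,uv); return o+d*(z-o[2])/d[2]
def tri(obs):
    A=np.zeros((3,3));b=np.zeros(3)
    for s,uv in obs:
        o,d=ray(s,uv); M=np.eye(3)-np.outer(d,d); A+=M;b+=M@o
    X=np.linalg.solve(A,b); return X,[np.round(proj(s,X)[0]-uv,1) for s,uv in obs]
def crop(fn,x,y,w,h,k,out):
    im=cv2.imread(f"pics/{fn}.png")[y:y+h,x:x+w]; cv2.imwrite(f"pics/{out}.png",cv2.resize(im,None,fx=k,fy=k,interpolation=cv2.INTER_CUBIC))
E
python3 - <<'E'
from h import *
snap("scene","scene1");snap("top","top1")
crop("scene1",120,260,130,130,4.6,"c1")
crop("scene1",310,80,110,170,3.5,"c2")
crop("top1",330,185,100,90,6,"c3")
crop("top1",85,175,130,90,6,"c4")
t=load("top1")
for p in [(355,228),(408,238),(380,233)]: print(onz(t,p,60))
E
```

```text
[ 585.54816475 -191.40975915   60.        ]
[ 562.04261931 -333.56002863   60.        ]
[ 573.68494859 -258.54553742   60.        ]
```

View pics/c1.png

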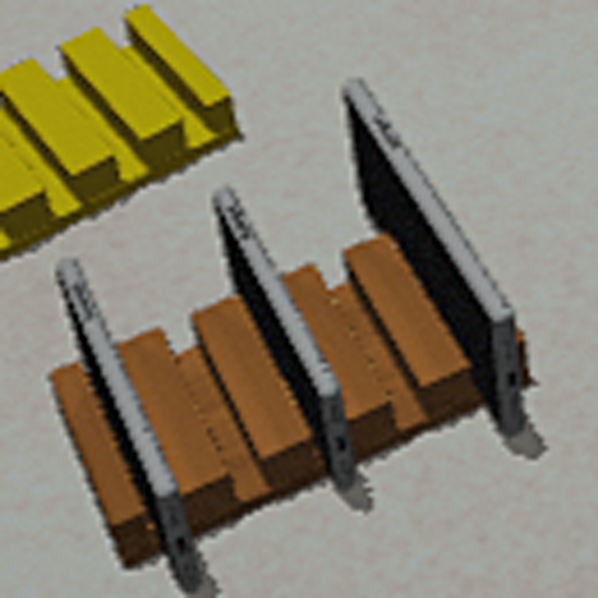

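View pics/c2.png

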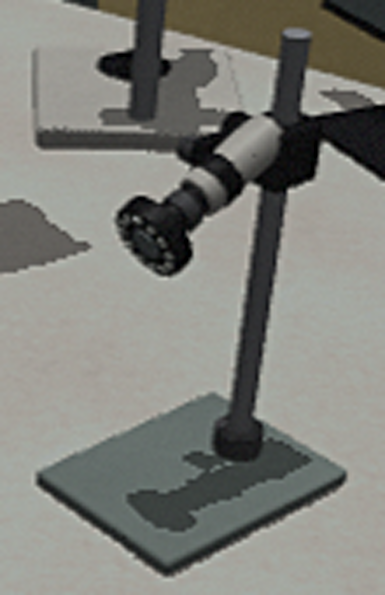

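View pics/c3.png

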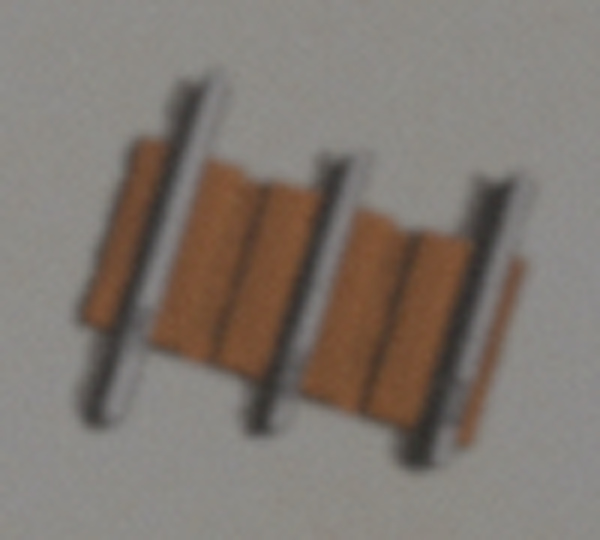

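View pics/c4.png

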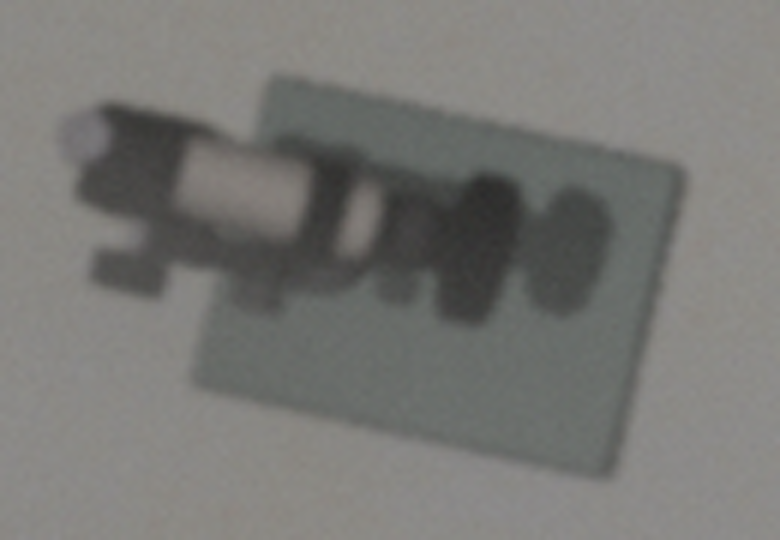

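```bash
python3 - <<'E'
from h import *
s=load("scene1");t=load("top1")
T=[np.array(p)/6+[85,175] for p in [(275,77),(683,172),(612,478),(195,382)]]
S=[np.array(p)/3.5+[310,80] for p in [(346,475),(168,567),(37,478),(212,393)]]
# top: up=+x, left=+y.
P=[onz(t,p,14)[:2] for p in T]; print("top",np.round(P,1),np.mean(P,0))
Q=[onz(s,p,14)[:2] for p in S]; print("sc",np.round(Q,1),np.mean(Q,0))
for L in (P,Q):
  for i in range(4):
    d=L[(i+1)%4]-L[i]; print(np.linalg.norm(d).round(1),np.degrees(np.arctan2(d[1],d[0])).round(1))
print(tri([(t,np.array([478,248])/6+[85,175]),(s,np.array([152,237])/3.5+[310,80])]))
# phone top edge z=86
a=np.array([[215,78],[112,420]])/6+[330,185]
A=[onz(t,p,86) for p in a];print(A)
b=np.array([[352,88],[507,315]])/4.6+[120,260]
B=[onz(s,p,86) for p in b];print(B)
for L in (A,B): 
  d=L[-1]-L[0]; print(np.linalg.norm(d),np.degrees(np.arctan2(d[1],d[0])),(L[0]+L[1])/2)
E
```

```text
top [[688.1 430. ]
 [647.9 237.9]
 [505.3 264.5]
 [544.8 458.7]] [596.54251606 347.7687589 ]
sc [[694.9 425.5]
 [656.2 235. ]
 [515.6 260. ]
 [549.9 457.8]] [604.15839162 344.60389702]
196.2 -101.8
145.1 169.4
198.1 78.5
146.1 -11.3
194.4 -101.5
142.8 169.9
200.8 80.2
148.5 -12.5
(array([584.30930041, 282.16325742, 239.82411048]), [array([-0.1, -0.2]), array([-0.2,  0. ])])
[array([ 663.60178082, -216.06519656,   86.        ]), array([ 511.34478538, -171.89734576,   86.        ])]
[array([ 520.18078438, -175.02962596,   86.        ]), array([ 670.766699  , -218.43011074,   86.        ])]
158.53388188494628 163.8232167531679 [ 587.4732831  -193.98127116   86.        ]
156.71541009327925 -16.077552043342227 [ 595.47374169 -196.72986835   86.        ]
```

```bash
cat >> h.py <<'E'
def go(pos,rpy):
    from bench import r
    st=r.sense(); R=Rm(st["tcp_rot"]); 
    R2=Rm(rpy) if np.ndim(rpy)==1 else rpy
    d=R.T@(np.array(pos)-st["tool_pos"])/1000; w=Ro.from_matrix(R.T@R2).as_rotvec()
    print("t",round(st["time"],2),"pos",st["tool_pos"].round(1),"rpy",st["tcp_rot"].round(2),"j",st["joint_pos"].round(0),"F",st["ft_force"].round(1),"gap",round(st["finger_gap"],1))
    print("d",d.round(4),"w",w.round(4))
E
python3 -c "
from h import *
go([400,250,400],[180,0,165.5])"
```

```text
t 0.25 pos [150.  580.7 230.8] rpy [-1.7995e+02 -1.0000e-02  1.6552e+02] j [71.  7. 85.  0. 87. -5.] F [ 0.4 -0.8  0.1] gap 85.5
d [-0.3248 -0.2578 -0.169 ] w [-0.0009 -0.0001  0.0003]
```

jog_arm(targets=[[-0.325,-0.258,-0.169,0,0,0,0],[-0.325,-0.258,-0.169,0,0,0,0],[-0.325,-0.258,-0.169,0,0,0,0],[-0.325,-0.258,-0.169,0,0,0,0],[-0.325,-0.258,-0.169,0,0,0,0]])

```text
time: 0.67
tool_pos: [266.9, 425.4, 310.4]
tcp_rot: [-180.0, 0.0, 165.6]
ft_force: [1.6, 1.1, 0.8]
finger_gap: 85.6
```

```bash
python3 -c "
from h import *
go([400,250,400],[180,0,165.5])"
```

```text
t 0.67 pos [266.9 425.4 310.4] rpy [-179.99    0.    165.55] j [ 52.  -9.  93.  -0.  96. -23.] F [1.6 1.1 0.8] gap 85.6
d [-0.1727 -0.1367 -0.0895] w [-0.0001  0.      0.0009]
```

jog_arm(targets=[[-0.173,-0.137,-0.09,0,0,0,0],[-0.173,-0.137,-0.09,0,0,0,0],[-0.173,-0.137,-0.09,0,0,0,0],[-0.173,-0.137,-0.09,0,0,0,0],[-0.173,-0.137,-0.09,0,0,0,0]])

```text
time: 1.08
tool_pos: [383.4, 271.5, 389.5]
tcp_rot: [180.0, 0.0, 165.5]
ft_force: [-0.1, 1.0, 0.8]
finger_gap: 85.2
```

jog_arm(targets=[[-0.03,-0.02,-0.01,0,0,0,0],[-0.03,-0.02,-0.01,0,0,0,0],[-0.03,-0.02,-0.01,0,0,0,0]])

```text
time: 1.33
tool_pos: [408.1, 245.0, 399.1]
tcp_rot: [180.0, 0.0, 165.3]
ft_force: [-0.0, -0.3, -0.5]
finger_gap: 85.4
```

```bash
python3 -c "
from h import *
snap('wrist','w1')
go([400,250,400],[180,0,165.5])"
```

```text
t 1.38 pos [407.1 246.  398.4] rpy [ 1.7999e+02 -2.0000e-02  1.6540e+02] j [ 25. -12.  87.   0. 105. -50.] F [-0.2  0.1 -1. ] gap 85.5
d [ 0.0079  0.0021 -0.0016] w [ 0.0002 -0.0004 -0.0017]
```

View pics/w1.png

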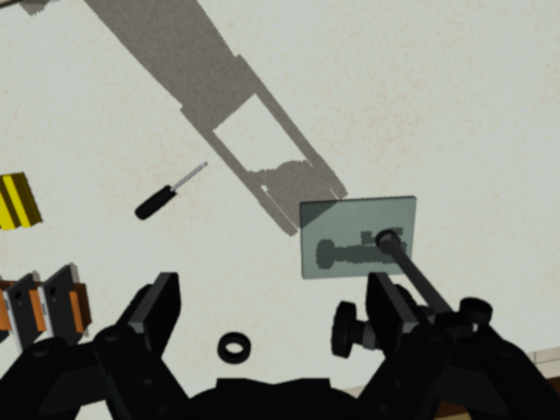

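```bash
python3 -c "
from h import *
crop('w1',270,180,240,190,3.2,'c5')
go([510,0,320],[180,0,80])"
```

```text
t 1.38 pos [407.1 246.  398.4] rpy [ 1.7999e+02 -2.0000e-02  1.6540e+02] j [ 25. -12.  87.   0. 105. -50.] F [-0.2  0.1 -1. ] gap 85.5
d [-0.1616 -0.2121  0.0783] w [-1.0000e-04 -5.0000e-04  1.4905e+00]
```

View pics/c5.png

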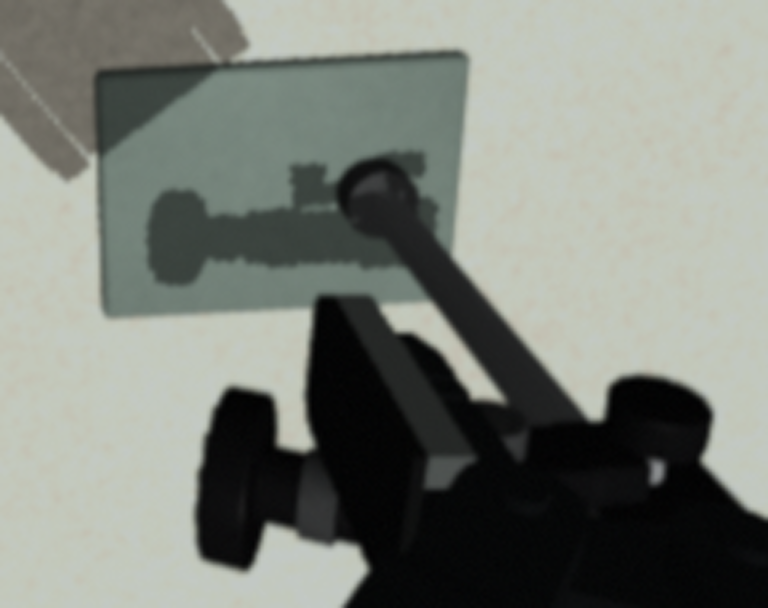

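jog_arm(targets=[[-0.16,-0.21,0.078,0,0,1.49,0],[-0.16,-0.21,0.078,0,0,1.49,0],[-0.16,-0.21,0.078,0,0,1.49,0],[-0.16,-0.21,0.078,0,0,1.49,0],[-0.16,-0.21,0.078,0,0,1.49,0]])

```text
time: 1.8
tool_pos: [484.0, 62.4, 338.3]
tcp_rot: [-180.0, -0.0, 129.5]
ft_force: [1.1, 0.3, -0.4]
finger_gap: 85.5
```

```bash
python3 -c "
from h import *
go([510,0,320],[180,0,80])"
```

```text
t 1.8 pos [484.   62.4 338.3] rpy [-1.7998e+02 -5.0000e-02  1.2953e+02] j [  1. -11.  92.   0.  99. -38.] F [ 1.1  0.3 -0.4] gap 85.5
d [-0.0647 -0.0196  0.0182] w [-7.000e-04 -7.000e-04  8.645e-01]
```

jog_arm(targets=[[-0.065,-0.02,0.018,0,0,0.864,0],[-0.065,-0.02,0.018,0,0,0.864,0],[-0.065,-0.02,0.018,0,0,0.864,0],[-0.065,-0.02,0.018,0,0,0.864,0],[-0.065,-0.02,0.018,0,0,0.864,0]])

```text
time: 2.22
tool_pos: [510.0, 0.6, 320.1]
tcp_rot: [-179.9, -0.0, 93.6]
ft_force: [-0.4, 0.3, 0.2]
finger_gap: 85.0
```

jog_arm(targets=[[0,0,0,0,0,0.12,0],[0,0,0,0,0,0.24,0],[0,0,0,0,0,0.24,0],[0,0,0,0,0,0.24,0]])

```text
time: 2.55
tool_pos: [510.1, 0.9, 320.9]
tcp_rot: [-179.9, -0.0, 80.5]
ft_force: [-0.3, -1.0, -0.7]
finger_gap: 85.1
```

```bash
python3 -c "
from h import *
snap('wrist','w2')
crop('w2',0,0,560,420,1,'w2')
go([510,0,320],[180,0,80])"
```

```text
t 2.6 pos [510.2   0.6 321. ] rpy [-1.7995e+02 -1.0000e-02  8.0500e+01] j [-6. -8. 91.  0. 97.  4.] F [-0.7 -0.3 -0.6] gap 85.2
d [-0.0006 -0.0001  0.001 ] w [-0.0009 -0.0001  0.0087]
```

View pics/w2.png

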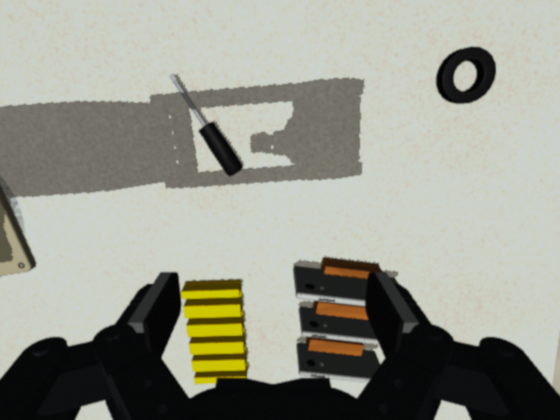

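jog_arm(targets=[[0.02,0,0,0,0.12,0,0],[0.04,0,0,0,0.24,0,0],[0.06,0,0,0,0.36,0,0],[0.08,0,0,0,0.48,0,0],[0.1,0,0,0,0.6,0,0]])

```text
time: 3.02
tool_pos: [528.3, 99.0, 323.0]
tcp_rot: [179.7, -34.7, 80.5]
ft_force: [0.2, 1.3, -1.2]
finger_gap: 85.4
```

jog_arm(targets=[[0,0,0,0,0.12,0,0],[0,0,0,0,0.24,0,0],[0,0,0,0,0.35,0,0],[0,0,0,0,0.35,0,0],[0,0,0,0,0.35,0,0]])

```text
time: 3.43
tool_pos: [527.1, 97.5, 319.7]
tcp_rot: [-179.8, -54.4, 79.9]
ft_force: [-0.5, 0.3, 0.1]
finger_gap: 85.3
```

```bash
python3 -c "
from h import *
s=snap('wrist','w3')
print(proj(s,[584,282,240]))
go([510,0,320],[180,0,80])"
```

```text
[[295.14852438 134.44790808]]
t 3.48 pos [527.6  97.8 321.1] rpy [179.98 -54.29  80.2 ] j [-28.  -4. 103.  51.  99. -18.] F [-0.6  0.3 -0.5] gap 85.4
d [-0.0589 -0.0007 -0.08  ] w [-0.0013 -0.9476  0.003 ]
```

View pics/w3.png

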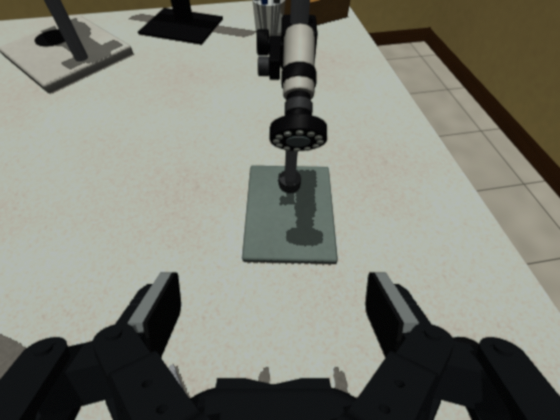

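Great view: ring light near (298,134), plate corners at (250,167), (331,166), (337,262), (243,262). Crops next.

```bash
python3 -c "
from h import *
crop('w3',250,60,90,100,6,'c6')
crop('w3',230,150,120,125,5,'c7')"
```

```text
(no output)
```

View pics/c6.png

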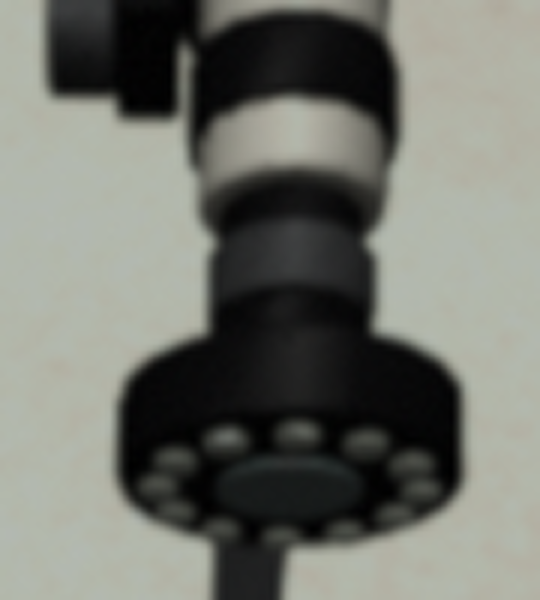

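View pics/c7.png

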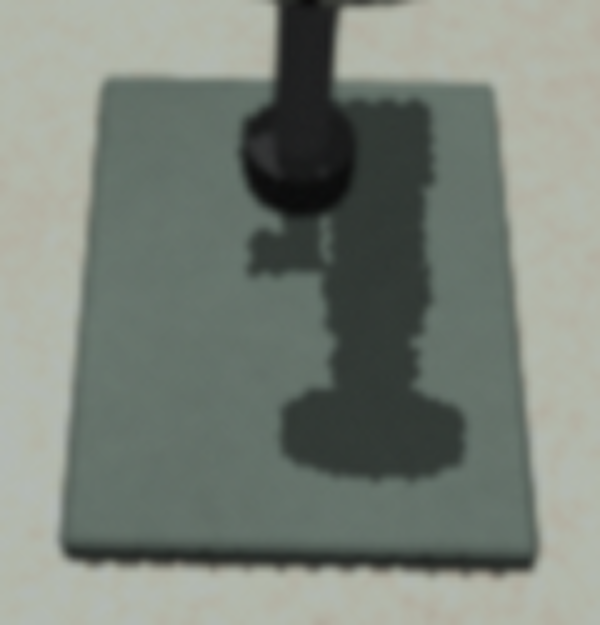

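```bash
python3 -c "
from h import *
crop('scene1',335,85,75,75,8,'c8')
crop('top1',95,185,95,60,8,'c9')"
```

```text
(no output)
```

View pics/c8.png

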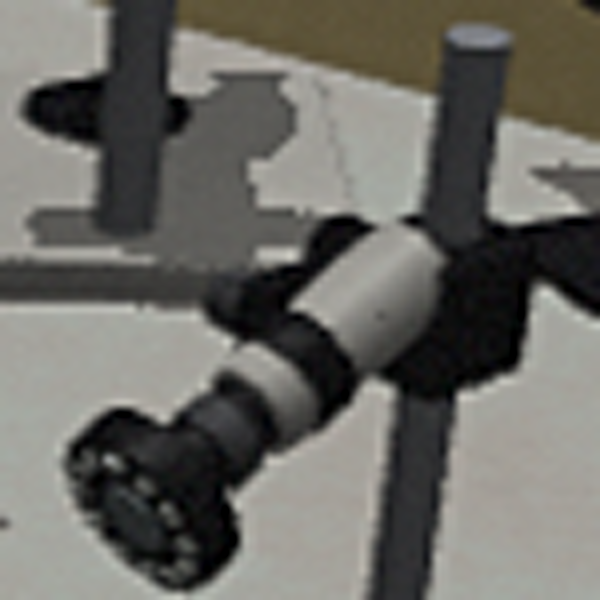

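View pics/c9.png

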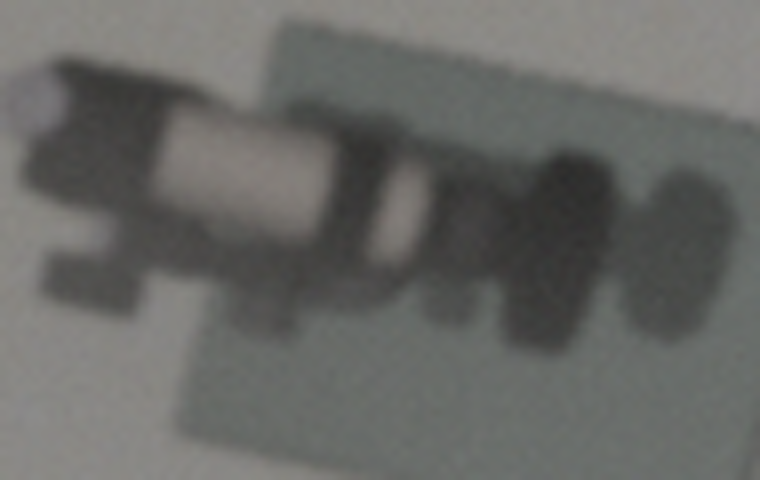

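```bash
cat > fit.py <<'E'
from h import *
from scipy.optimize import least_squares
s=load("scene1");t=load("top1");w=load("w3")
c7=lambda p:np.array(p)/5+[230,150]; c6=lambda p:np.array(p)/6+[250,60]
c8=lambda p:np.array(p)/8+[335,85]; c9=lambda p:np.array(p)/8+[95,185]
Wc=[onz(w,c7(p),14)[:2] for p in [(105,80),(493,88),(538,553),(65,545)]]
print(np.round(Wc,1),np.mean(Wc,0)); 
for i in range(4):
    d=Wc[(i+1)%4]-Wc[i]; print(np.linalg.norm(d).round(1),np.degrees(np.arctan2(d[1],d[0])).round(1))
lens=[(w,c6((290,488))),(s,c8((135,514))),(t,c9((593,260)))]
print(tri(lens)); 
for i in range(3): print(tri([lens[j] for j in range(3) if j!=i]))
ax=[(w,c6((294,105))),(w,c6((293,165))),(s,c8((335,335))),(s,c8((408,256))),(s,c8((268,395))),(t,c9((160,149))),(t,c9((325,190))),(t,c9((400,210)))]
C=np.array([602,346])
def dirv(p): 
    y,e=np.radians(p[3:5]); return np.array([np.cos(y)*np.cos(e),np.sin(y)*np.cos(e),np.sin(e)])
def res(p,full=False):
    L=p[:3];d=dirv(p);out=[]
    for cam,uv in lens: out+=list((proj(cam,L)[0]-uv))
    for cam,uv in ax:
        a,b=proj(cam,[L+20*d,L+120*d]); n=np.array([-(b-a)[1],(b-a)[0]]);n/=np.linalg.norm(n); out.append((uv-a)@n)
    # pivot
    n=np.array([-np.sin(np.radians(p[3])),np.cos(np.radians(p[3]))]); 
    if PIV: out.append(n@(C-L[:2])/4)
    return np.array(out)
for PIV in (0,1):
    f=least_squares(res,[584,275,235,78,18],loss='soft_l1'); print(f.x.round(1),res(f.x).round(1))
    p=f.x;print("focus",(p[:3]-80*dirv(p)).round(1), "sd",np.sqrt(np.diag(np.linalg.inv(f.jac.T@f.jac))).round(2))
    k=((C-p[:2])@dirv(p)[:2])/(dirv(p)[:2]@dirv(p)[:2]);print("pivot",p[:3]+k*dirv(p),k)
    # predicted LED ellipse ratio
    L=p[:3];d=dirv(p);y=np.cross([0,0,1],d);y/=np.linalg.norm(y);z=np.cross(d,y)
    q=proj(w,[L+30*(np.cos(a)*y+np.sin(a)*z) for a in np.linspace(0,6.28,60)]);q=(q-[250,60])*6
    print("rim pred",q.min(0),q.max(0))
E
python3 fit.py
```

```text
[[548.6 457. ]
 [692.4 427.2]
 [653.5 237.4]
 [510.1 265.6]] [601.1369413  346.77905652]
146.8 -11.7
193.7 -101.6
146.2 168.9
195.2 78.6
(array([584.29891935, 272.63992513, 238.97818934]), [array([-1., -0.]), array([-1. ,  0.2]), array([-0.5, -1.2])])
(array([583.60461361, 273.16519159, 238.50745234]), [array([-1.1,  0.2]), array([-0.7, -0.9])])
(array([582.97408181, 270.58029525, 241.00363192]), [array([-1.7,  0. ]), array([ 0.2, -0.7])])
(array([585.74641265, 273.67323039, 238.84810876]), [array([ 0.1, -0.8]), array([-0.2,  0.3])])
[585.5 272.5 238.9  79.4  24.6] [ 0.1 -0.  -0.6  0.4 -0.4 -1.7  1.   0.7  0.5 -0.6  0.4 -0.9 -1.  -1.2]
focus [572.1 201.  205.6] sd [1.04 2.2  2.24 1.14 2.4 ]
pivot [599.30289399 346.50381573 273.36817255] 82.80348643321865
rim pred [114.88934168 412.40393938] [469.39136604 551.3507587 ]
[585.5 272.5 238.9  79.3  24.7] [ 0.1  0.  -0.6  0.4 -0.4 -1.7  0.8  0.6  0.5 -0.6  0.4 -1.  -1.1 -1.3
 -0.6]
focus [572.  201.1 205.5] sd [1.04 2.21 2.24 1.12 2.41]
pivot [599.45225429 346.48162533 273.49869937] 82.85741425206461
rim pred [114.82791611 412.72372992] [469.30861653 551.11545131]
```

```bash
cat >> fit.py <<'E'
print("--- LED")
led=np.array([(298,433),(367,441),(413,464),(424,489),(396,516),(345,531),(283,537),(222,529),(178,511),(157,487),(176,460),(226,437)])/6+[250,60]
PIV=1
def res2(q):
    p=q[:5];L=p[:3]-q[7]*0*dirv(p);d=dirv(p);y=np.cross([0,0,1],d);y/=np.linalg.norm(y);z=np.cross(d,y)
    a=q[6]+np.radians(30)*np.arange(12)
    P=L+q[5]*(np.outer(np.cos(a),z)-np.outer(np.sin(a),y)*SG)
    # free image offset removed by lens residual: use centred
    e=proj(w,P)-led
    return np.r_[res(p),(e/0.35).ravel()*.5,(q[7])*1.]
for SG in (1,-1):
    g=least_squares(res2,list(f.x)+[23,0,0],loss='soft_l1');print(g.cost,g.x.round(2));p=g.x
    print(res2(p).round(1)); print("focus",(p[:3]-80*dirv(p)).round(1),np.sqrt(np.diag(np.linalg.inv(g.jac.T@g.jac))).round(2)[:5])
E
python3 fit.py | sed -n '/LED/,$p'
```

```text
--- LED
4.757776683223026 [ 5.8524e+02  2.7224e+02  2.3918e+02  7.8870e+01  2.4520e+01  2.2470e+01
 -1.0000e-02  0.0000e+00]
[-0.  -0.  -0.7  0.3 -0.3 -1.6  0.5  0.4  0.4 -0.8  0.4 -1.3 -1.2 -1.3
 -0.6  0.1 -0.1  0.1 -0.  -0.1 -0.4 -0.4  0.   0.3 -0.4  0.3  0.  -0.1
 -0.1 -0.2  0.2 -0.6  0.2  0.2 -0.1 -0.1  0.   0.3  0.6  0. ]
focus [571.2 200.8 206. ] [0.48 1.56 1.49 0.58 0.83]
57.72507101363777 [ 5.9400e+02  3.0350e+02  2.0988e+02  8.5110e+01  6.8420e+01 -2.5630e+01
  2.1000e-01  0.0000e+00]
[ -0.   -0.4   8.4   7.6 -10.6  -4.    0.2   0.1   5.9  11.3   0.4  -2.
  -1.5  -1.4  -1.1  -0.2   1.3  -1.6   1.   -1.4  -0.4   0.1  -0.5   2.3
  -0.8   1.9   0.1  -0.4   0.2  -2.2   0.1  -2.5  -0.4   0.   -0.8   1.4
   0.    1.6   1.6   0. ]
focus [591.5 274.2 135.5] [0.98 3.34 3.17 1.59 1.12]
```

```bash
python3 -c "
from h import *
go([590,-195,230],[180,0,-16])"
```

```text
t 3.48 pos [527.6  97.8 321.1] rpy [179.98 -54.29  80.2 ] j [-28.  -4. 103.  51.  99. -18.] F [-0.6  0.3 -0.5] gap 85.4
d [-0.2362  0.1114 -0.1724] w [-0.7888 -0.7084  1.5389]
```

jog_arm(targets=[[-0.236,0.111,-0.172,-0.789,-0.708,1.539,0],[-0.236,0.111,-0.172,-0.789,-0.708,1.539,0],[-0.236,0.111,-0.172,-0.789,-0.708,1.539,0],[-0.236,0.111,-0.172,-0.789,-0.708,1.539,0],[-0.236,0.111,-0.172,-0.789,-0.708,1.539,0]])

```text
time: 3.9
tool_pos: [570.1, -98.5, 262.1]
tcp_rot: [-166.8, -36.4, 40.6]
ft_force: [0.3, -0.0, 0.4]
finger_gap: 85.5
```

```bash
python3 -c "
from h import *
go([590,-195,230],[180,0,-16])"
```

```text
t 3.9 pos [570.1 -98.5 262.1] rpy [-166.77  -36.38   40.61] j [-38.   2.  96.  38.  90.   4.] F [ 0.3 -0.   0.4] gap 85.5
d [-0.0574  0.0834 -0.0221] w [-0.5193 -0.4719  1.0225]
```

jog_arm(targets=[[-0.057,0.083,-0.022,-0.519,-0.472,1.022,0],[-0.057,0.083,-0.022,-0.519,-0.472,1.022,0],[-0.057,0.083,-0.022,-0.519,-0.472,1.022,0],[-0.057,0.083,-0.022,-0.519,-0.472,1.022,0],[-0.057,0.083,-0.022,-0.519,-0.472,1.022,0]])

```text
time: 4.32
tool_pos: [590.4, -193.9, 229.8]
tcp_rot: [-168.9, -16.4, 11.6]
ft_force: [0.2, -0.1, 0.2]
finger_gap: 85.3
```

```bash
python3 -c "
from h import *
go([590,-195,230],[180,0,-16])"
```

```text
t 4.32 pos [ 590.4 -193.9  229.8] rpy [-168.89  -16.43   11.61] j [-34.   5.  90.  20.  82.  40.] F [ 0.2 -0.1  0.2] gap 85.3
d [-0.0006  0.0009 -0.0006] w [-0.258  -0.2341  0.5049]
```

jog_arm(targets=[[0,0,0,-0.258,-0.234,0.505,0],[0,0,0,-0.258,-0.234,0.505,0],[0,0,0,-0.258,-0.234,0.505,0],[0,0,0,-0.258,-0.234,0.505,0],[0,0,0,-0.258,-0.234,0.505,0]])

```text
time: 4.73
tool_pos: [591.3, -191.5, 231.7]
tcp_rot: [180.0, -0.2, -15.8]
ft_force: [-0.1, 0.9, 0.1]
finger_gap: 85.9
```

jog_arm(targets=[[0,0,0,0,0,0,0]])

```text
time: 4.82
tool_pos: [591.9, -190.2, 230.6]
tcp_rot: [-179.9, -0.1, -15.7]
ft_force: [1.4, -0.2, -0.6]
finger_gap: 85.7
```

```bash
python3 -c "
from h import *
snap('wrist','w4')
go([590,-195,230],[180,0,-16])"
```

```text
t 4.87 pos [ 591.6 -190.5  229.9] rpy [-1.7973e+02 -1.3000e-01 -1.5330e+01] j [-23.  11.  82.   0.  87.  83.] F [ 0.8 -0.3 -0.5] gap 85.6
d [-0.0003  0.0047 -0.0001] w [-0.0047 -0.0023  0.0117]
```

View pics/w4.png

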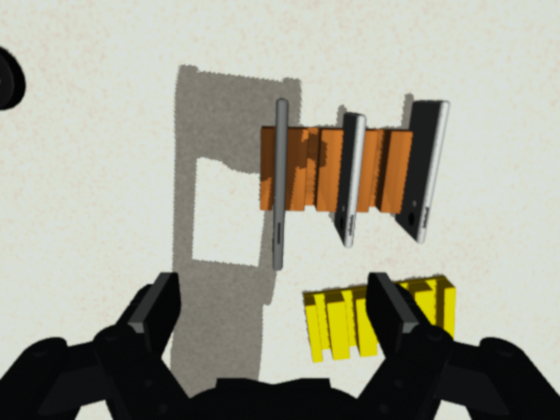

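```bash
python3 -c "
from h import *
crop('w4',240,90,90,190,3.1,'c10')
w=load('w4')
"
```

```text
(no output)
```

View pics/c10.png

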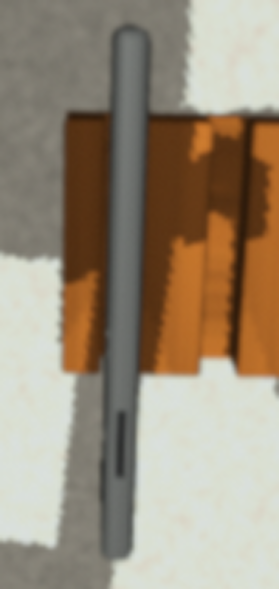

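```bash
python3 -c "
from h import *
w=load('w4');f=lambda p:np.array(p)/3.1+[240,90]
A=[onz(w,f(p),86) for p in [(131,26),(117,558)]];print(A)
d=A[0]-A[1];print(np.linalg.norm(d),np.degrees(np.arctan2(d[1],d[0])),(A[0]+A[1])/2)
print(w['attitude'],w['origin'])
W=[onz(w,f(p),86) for p in [(112,100),(150,100)]];print(np.linalg.norm(W[0]-W[1]))
c=(A[0]+A[1])/2
go([c[0],c[1],120],[180,0,np.degrees(np.arctan2(d[1],d[0]))])"
```

```text
[array([ 670.11382411, -219.30184969,   86.        ]), array([ 515.13781538, -172.41839891,   86.        ])]
161.91238753879884 -16.831652616425202 [ 592.62581974 -195.8601243    86.        ]
[ 1.61223088e+02  1.22360149e-01 -1.05778232e+02] [ 672.91657228 -212.48980854  373.2285506 ]
10.473890027914333
t 4.87 pos [ 591.6 -190.5  229.9] rpy [-1.7973e+02 -1.3000e-01 -1.5330e+01] j [-23.  11.  82.   0.  87.  83.] F [ 0.8 -0.3 -0.5] gap 85.6
d [0.0022 0.0054 0.1099] w [-0.0048 -0.0023  0.0262]
```

jog_arm(targets=[[0.002,0.005,0.04,-0.005,-0.002,0.022,0.5],[0.002,0.005,0.08,-0.005,-0.002,0.022,0.5],[0.002,0.005,0.115,-0.005,-0.002,0.022,0.5],[0.002,0.005,0.115,-0.005,-0.002,0.022,0.5],[0.002,0.005,0.115,-0.005,-0.002,0.022,0.5]], newtons=60)

```text
time: 5.28
tool_pos: [588.1, -196.6, 111.5]
tcp_rot: [-179.9, 0.4, -16.8]
ft_force: [0.7, -0.1, 0.3]
finger_gap: 43.0
```

```bash
python3 -c "
from h import *
snap('wrist','w5')
go([592.6,-195.9,43],[180,0,-16.5])"
```

```text
t 5.33 pos [ 590.  -197.5  114.4] rpy [-1.7993e+02  1.5000e-01 -1.6870e+01] j [-23.  16.  88.   0.  76.  84.] F [0.2 0.  0.8] gap 42.9
d [ 0.0022 -0.0021  0.0714] w [-0.0013  0.0027 -0.0065]
```

View pics/w5.png

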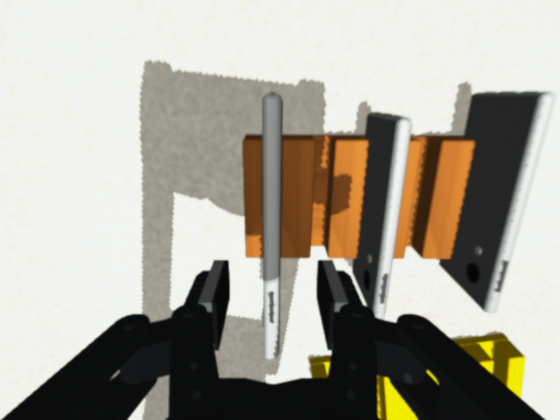

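```bash
python3 -c "
from h import *
w=load('w5')
A=[onz(w,p,86) for p in [(272.5,93),(270,360)]];print(A)
d=A[0]-A[1];print(np.linalg.norm(d),np.degrees(np.arctan2(d[1],d[0])),(A[0]+A[1])/2)
go([592.6,-195.9,43],[180,0,-16.5])"
```

```text
[array([ 670.44170967, -220.51475437,   86.        ]), array([ 514.34645481, -171.24680958,   86.        ])]
163.68585453212614 -17.517125696120797 [ 592.39408224 -195.88078198   86.        ]
t 5.33 pos [ 590.  -197.5  114.4] rpy [-1.7993e+02  1.5000e-01 -1.6870e+01] j [-23.  16.  88.   0.  76.  84.] F [0.2 0.  0.8] gap 42.9
d [ 0.0022 -0.0021  0.0714] w [-0.0013  0.0027 -0.0065]
```

jog_arm(targets=[[0.002,-0.002,0.025,0,0.002,0,0.5],[0.002,-0.002,0.05,0,0.002,0,0.5],[0.002,-0.002,0.071,0,0.002,0,0.5],[0.002,-0.002,0.071,0,0.002,0,0.5],[0.002,-0.002,0.071,0,0.002,0,0.5]], newtons=60)

```text
time: 5.75
tool_pos: [593.0, -196.3, 44.1]
tcp_rot: [-180.0, -0.0, -16.9]
ft_force: [0.4, -1.1, 0.2]
finger_gap: 42.7
```

jog_arm(targets=[[0,0,0,0,0,0,0.7],[0,0,0,0,0,0,0.8],[0,0,0,0,0,0,1],[0,0,0,0,0,0,1],[0,0,0,0,0,0,1]], newtons=60)

```text
time: 6.17
tool_pos: [593.8, -196.8, 44.8]
tcp_rot: [-180.0, -0.1, -17.0]
ft_force: [-1.0, -0.6, 7.4]
finger_gap: 8.3
```

```bash
python3 -c "
from h import *
go([592.6,-195.9,43],[180,0,-16.5])"
```

```text
t 6.17 pos [ 593.8 -196.8   44.8] rpy [-1.800e+02 -1.500e-01 -1.698e+01] j [-23.  20.  91.   0.  69.  84.] F [-1.  -0.6  7.4] gap 8.3
d [-0.0014 -0.0005  0.0018] w [-0.0001 -0.0025 -0.0084]
```

jog_arm(targets=[[0,0,0,0,0,0,1],[0,0,-0.01,0,0,0,1],[0,0,-0.03,0,0,0,1],[0,0,-0.06,0,0,0,1],[0,0,-0.09,0,0,0,1]], newtons=60)

```text
time: 6.58
tool_pos: [590.9, -195.3, 132.3]
tcp_rot: [-179.9, 0.3, -17.0]
ft_force: [0.5, -0.8, -2.7]
finger_gap: 8.8
```

jog_arm(targets=[[0,0,-0.03,0,0,0,1],[0,0,-0.06,0,0,0,1],[0,0,-0.06,0,0,0,1],[0,0,-0.06,0,0,0,1]], newtons=60)

```text
time: 6.92
tool_pos: [593.8, -196.6, 195.7]
tcp_rot: [-180.0, -0.2, -17.0]
ft_force: [0.4, -0.9, -2.4]
finger_gap: 8.7
```

```bash
python3 -c "
from h import *
snap('wrist','w6');snap('scene','s6')
go([592.6,-195.9,43],[180,0,-16.5])"
```

```text
t 7.02 pos [ 591.6 -195.7  191.1] rpy [-179.94    0.19  -16.98] j [-23.  12.  84.   0.  84.  84.] F [-0.1 -0.4 -1.5] gap 9.0
d [1.500e-03 1.000e-04 1.481e-01] w [-0.0011  0.0033 -0.0085]
```

View pics/w6.png

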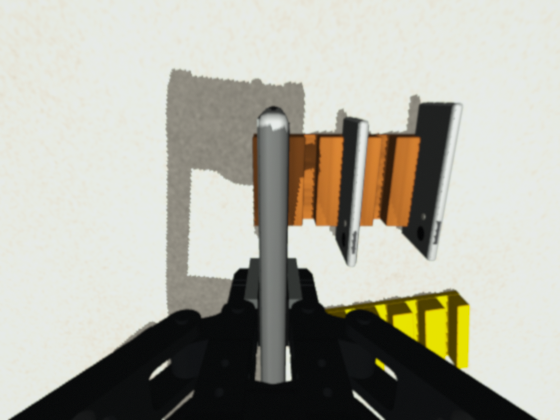

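View pics/s6.png

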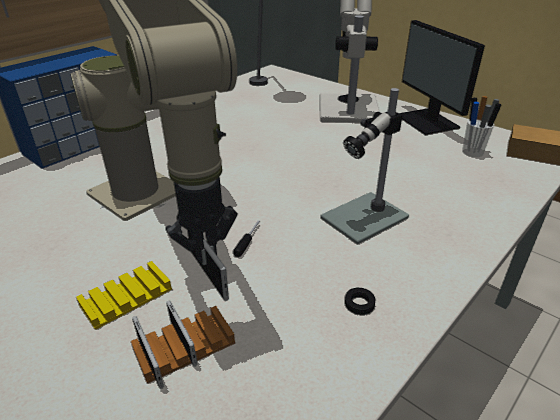

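```bash
python3 -c "
from h import *
from bench import r
w=load('w6');crop('w6',225,90,100,110,5,'c11');crop('w6',225,330,100,70,6,'c12')
st=r.sense();R=Rm(st['tcp_rot']);p=st['tool_pos']
print('cam in tool',R.T@(w['origin']-p))
P=[]
for x in (82,79,-79,-82):
  for z in (-41.5,-35,36.5): P.append((x,0,z))
for q,u in zip(P,proj(w,np.array(P)@R.T+p)): print(q,u.round(1))
"
```

```text
cam in tool [  85.49756989   -0.6070067  -147.61261411]
(82, 0, -41.5) [274.6 111.2]
(82, 0, -35) [274.5 110.5]
(82, 0, 36.5) [273.8 106.2]
(79, 0, -41.5) [274.6 121.1]
(79, 0, -35) [274.5 119.9]
(79, 0, 36.5) [273.8 112. ]
(-79, 0, -41.5) [274.6 469.3]
(-79, 0, -35) [274.5 455. ]
(-79, 0, 36.5) [274.  348.6]
(-82, 0, -41.5) [274.6 473.7]
(-82, 0, -35) [274.5 459.3]
(-82, 0, 36.5) [274.  352.1]
```

View pics/c11.png

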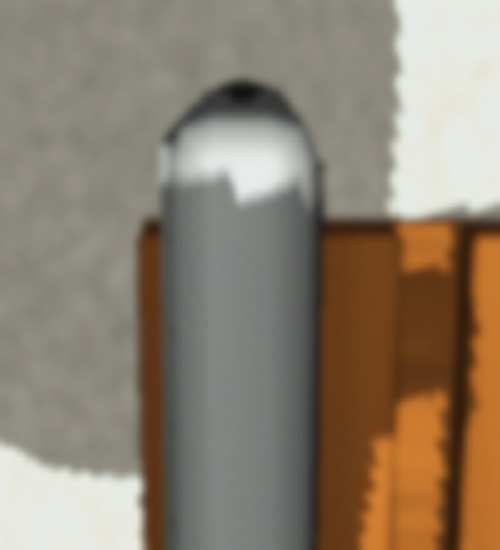

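View pics/c12.png

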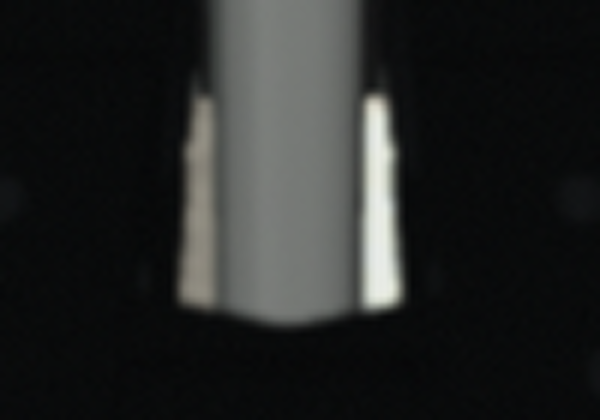

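```bash
cat >> h.py <<'E'
YAW,SL=78.9,24.5; FOC=np.array([571.2,200.8,206.0]); PORT=np.array([81.2,0,-2.5])
def final(back=0):
    R=Rm([180,-SL,YAW]); p=FOC-R@PORT-back*R[:,0]; print("target",p.round(1)); go(p,R)
E
python3 -c "
from h import *
final(70)"
```

```text
target [544.9  66.8 141. ]
t 7.02 pos [ 591.6 -195.7  191.1] rpy [-179.94    0.19  -16.98] j [-23.  12.  84.   0.  84.  84.] F [-0.1 -0.4 -1.5] gap 9.0
d [-0.1211 -0.2373  0.0508] w [ 0.3537  0.3239 -1.6462]
```

jog_arm(targets=[[-0.121,-0.237,0.02,0.354,0.324,-1.646,1],[-0.121,-0.237,0.02,0.354,0.324,-1.646,1],[-0.121,-0.237,0.02,0.354,0.324,-1.646,1],[-0.121,-0.237,0.02,0.354,0.324,-1.646,1],[-0.121,-0.237,0.02,0.354,0.324,-1.646,1]])

```text
time: 7.43
tool_pos: [553.5, 10.7, 173.8]
tcp_rot: [-174.7, -8.3, 17.4]
ft_force: [1.3, 0.1, -1.7]
finger_gap: 8.7
```

```bash
python3 -c "
from h import *
final(70)"
```

```text
target [544.9  66.8 141. ]
t 7.43 pos [553.5  10.7 173.8] rpy [-174.73   -8.32   17.38] j [-10.  -4. 103.   9.  76.  61.] F [ 1.3  0.1 -1.7] gap 8.7
d [ 0.0037 -0.0528  0.0387] w [ 0.2212  0.2065 -1.0416]
```

jog_arm(targets=[[0.004,-0.053,0.039,0.221,0.2065,-1.042,1],[0.004,-0.053,0.039,0.221,0.2065,-1.042,1],[0.004,-0.053,0.039,0.221,0.2065,-1.042,1],[0.004,-0.053,0.039,0.221,0.2065,-1.042,1],[0.004,-0.053,0.039,0.221,0.2065,-1.042,1]])

```text
time: 7.85
tool_pos: [545.6, 66.2, 140.7]
tcp_rot: [-175.5, -18.4, 52.1]
ft_force: [-0.1, -0.6, -2.2]
finger_gap: 8.7
```

```bash
python3 -c "
from h import *
final(70)"
```

```text
target [544.9  66.8 141. ]
t 7.85 pos [545.6  66.2 140.7] rpy [-175.46  -18.36   52.07] j [-11.  -3. 108.  19.  72.  21.] F [-0.1 -0.6 -2.2] gap 8.7
d [ 0.0001 -0.0009 -0.0002] w [ 0.0932  0.0878 -0.4395]
```

jog_arm(targets=[[0,0,0,0.093,0.088,-0.44,1],[0,0,0,0.093,0.088,-0.44,1],[0,0,0,0.093,0.088,-0.44,1],[0,0,0,0.093,0.088,-0.44,1],[0,0,0,0.093,0.088,-0.44,1]])

```text
time: 8.27
tool_pos: [546.3, 64.7, 140.8]
tcp_rot: [-180.0, -24.5, 78.6]
ft_force: [-0.1, -0.2, -1.9]
finger_gap: 8.5
```

jog_arm(targets=[[0,0,0,0,0,0,1],[0,0,0,0,0,0,1],[0,0,0,0,0,0,1]])

```text
time: 8.52
tool_pos: [547.3, 65.4, 142.8]
tcp_rot: [179.9, -24.4, 78.4]
ft_force: [0.1, 0.2, -2.7]
finger_gap: 8.5
```

```bash
python3 -c "
from h import *
snap('scene','s7');snap('wrist','w7')
crop('s7',200,80,240,180,3.3,'c13')
final(70)
final(30);final()"
```

```text
target [544.9  66.8 141. ]
t 8.62 pos [547.6  65.4 143.3] rpy [179.82 -24.44  78.53] j [-15.   1. 105.  25.  77. -10.] F [-0.5  0.5 -2.4] gap 9.0
d [-0.0002 -0.003   0.0024] w [ 0.0058  0.0011 -0.0059]
target [551.9 102.5 157.6]
t 8.62 pos [547.6  65.4 143.3] rpy [179.82 -24.44  78.53] j [-15.   1. 105.  25.  77. -10.] F [-0.5  0.5 -2.4] gap 9.0
d [ 0.0398 -0.0032  0.0023] w [ 0.0058  0.0011 -0.0059]
target [557.2 129.3 170.1]
t 8.62 pos [547.6  65.4 143.3] rpy [179.82 -24.44  78.53] j [-15.   1. 105.  25.  77. -10.] F [-0.5  0.5 -2.4] gap 9.0
d [ 0.0698 -0.0034  0.0023] w [ 0.0058  0.0011 -0.0059]
```

View pics/c13.png

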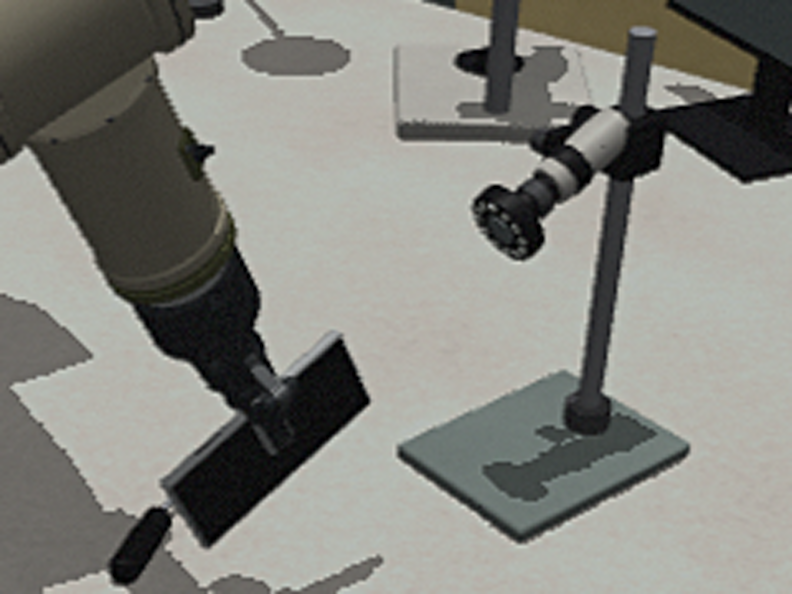

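View pics/w7.png

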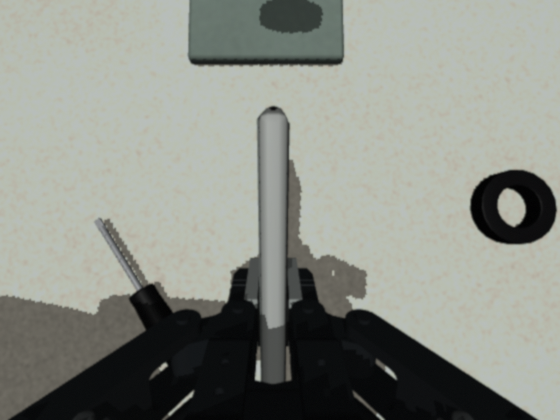

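```bash
cat > chk.py <<'E'
import sys
from h import *
from bench import r
def boxfit(fn,pts,st,sy=1):
    from scipy.optimize import least_squares
    s=load(fn);R=Rm(st['tcp_rot']);p=st['tool_pos']
    B=np.array([[82,sy*4.75,-39],[82,sy*4.75,39],[-82,sy*4.75,39],[-82,sy*4.75,-39]],float)
    def pr(q): # x,z shift, pitch about tool y, in tool frame; centre nominal (-0.8,0,-2.5)
        Rp=Ro.from_euler('y',q[2],degrees=True).as_matrix()
        return proj(s,(B@Rp.T+[-0.8+q[0],0,-2.5+q[1]])@R.T+p)
    print("nominal resid",(pr([0,0,0])-pts).round(1).tolist())
    f=least_squares(lambda q:(pr(q)-pts).ravel(),[0,0,0]);print("dx,dz,pitch",f.x.round(2),"res",f.fun.round(1))
E
python3 -c "
from chk import *
st=r.sense();R=Rm(st['tcp_rot']);print(R[:,1])
pts=np.array([(341,336),(370,401),(207,546),(163,487)])/3.3+[200,80]
boxfit('s7',pts,st,1);boxfit('s7',pts,st,-1)"
```

```text
[ 0.97976621 -0.20012525  0.00283886]
nominal resid [[0.3, -2.3], [1.2, -0.6], [0.1, 1.0], [0.6, -0.6]]
dx,dz,pitch [-1.77  0.66 -0.59] res [ 0.  -1.5  0.8  0.4 -0.6  1.6  0.1 -0.2]
nominal resid [[-2.4, -4.0], [-1.3, -2.3], [-2.2, -1.0], [-1.8, -2.6]]
dx,dz,pitch [ 1.13 10.95 -0.45] res [-0.4 -1.1  0.3  0.4 -0.3  1.2  0.5 -0.4]
```

jog_arm(targets=[[0.015,-0.003,0.002,0.005,0.001,-0.006,1],[0.03,-0.003,0.002,0.005,0.001,-0.006,1],[0.045,-0.003,0.002,0.005,0.001,-0.006,1],[0.06,-0.003,0.002,0.005,0.001,-0.006,1],[0.068,-0.003,0.002,0.005,0.001,-0.006,1]])

```text
time: 9.03
tool_pos: [557.7, 128.6, 170.7]
tcp_rot: [179.9, -24.5, 79.0]
ft_force: [-0.0, 0.5, -2.3]
finger_gap: 8.6
```

jog_arm(targets=[[0,0,0,0,0,0,1],[0,0,0,0,0,0,1],[0,0,0,0,0,0,1],[0,0,0,0,0,0,1],[0,0,0,0,0,0,1]])

```text
time: 9.45
tool_pos: [557.1, 126.5, 169.1]
tcp_rot: [180.0, -24.5, 78.9]
ft_force: [-0.3, -0.5, -1.3]
finger_gap: 8.6
```

```bash
python3 -c "
from h import *
from bench import r
for i in range(1): snap('scene','s8');snap('top','t8');snap('wrist','w8')
crop('s8',250,80,160,160,4,'c14');crop('t8',90,170,160,110,5,'c15')
final()
L=FOC+80*Rm([180,-SL,YAW])[:,0]
for n in ('s8','t8','w8'):print(n,'focus,lens',proj(load(n),[FOC,L]).round(1).tolist())
"
```

```text
target [557.2 129.3 170.1]
t 9.6 pos [557.2 126.8 169.4] rpy [179.96 -24.51  78.91] j [ -8.   0. 103.  25.  77.  -3.] F [ 0.2  0.3 -2.3] gap 8.6
d [ 0.0025 -0.0005  0.0004] w [ 0.0007 -0.0001  0.0001]
s8 focus,lens [[327.7, 170.7], [351.1, 149.5]]
t8 focus,lens [[200.9, 224.0], [168.8, 215.9]]
w8 focus,lens [[268.8, 96.6], [267.3, -161.4]]
```

View pics/c14.png

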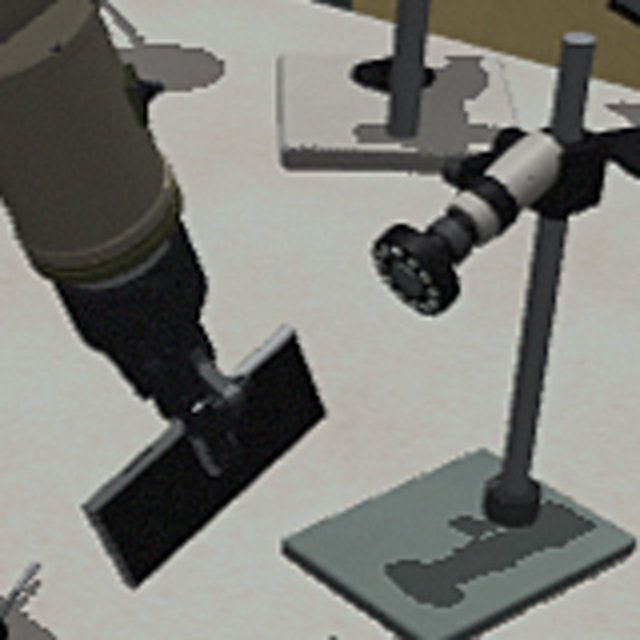

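View pics/c15.png

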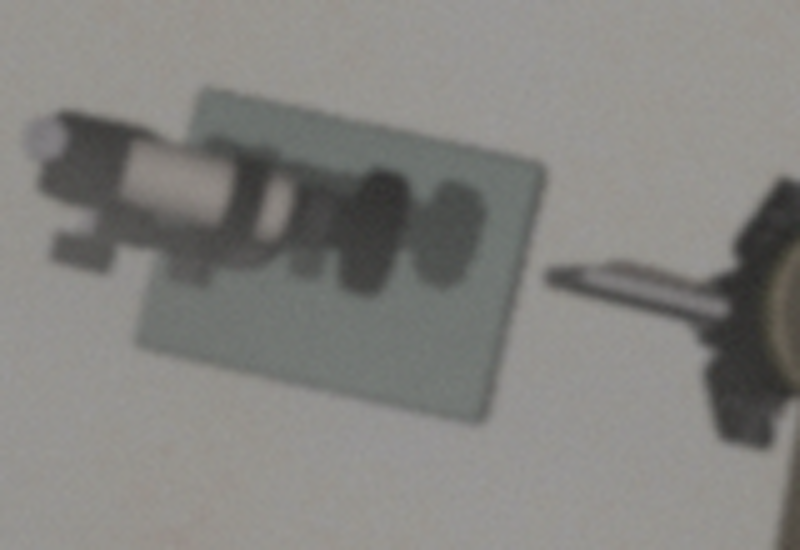

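View pics/w8.png

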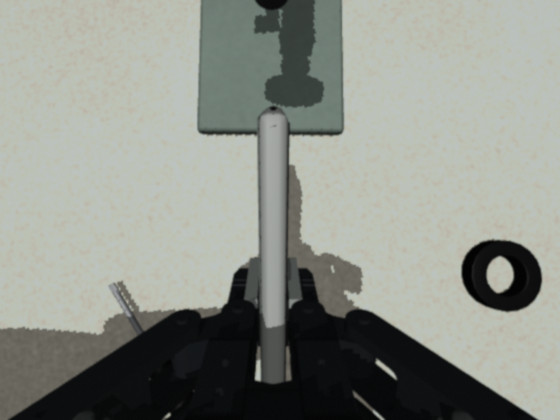

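jog_arm(targets=[[0.0025,-0.0005,0.0,0,0,0,1],[0.0025,-0.0005,0.0,0,0,0,1],[0.0025,-0.0005,0.0,0,0,0,1],[0.0025,-0.0005,0.0,0,0,0,1],[0.0025,-0.0005,0.0,0,0,0,1]])

```text
time: 10.02
tool_pos: [557.2, 129.5, 170.7]
tcp_rot: [179.9, -24.5, 79.0]
ft_force: [-0.0, 1.0, -2.4]
finger_gap: 8.6
```

```bash
python3 -c "
from chk import *
snap('scene','s9');snap('top','t9');snap('wrist','w9')
crop('s9',265,135,110,110,7,'c16');crop('t9',150,190,110,60,7,'c17');crop('w9',230,80,90,70,8,'c18')
final()
st=r.sense();R=Rm(st['tcp_rot']);p=st['tool_pos']
B=np.array([[82,4.75,-39],[82,4.75,39],[-82,4.75,39],[-82,4.75,-39],[82,-4.75,-39],[82,0,0],[-82,-4.75,-39]])+[-.8,0,-2.5]
for n,o,k in (('s9',(265,135),7),('t9',(150,190),7),('w9',(230,80),8)):
  print(n,'focus',((proj(load(n),FOC)-o)*k).round(0).tolist(),'box',((proj(load(n),B@R.T+p)-o)*k).round(0).tolist())
"
```

```text
target [557.2 129.3 170.1]
t 10.17 pos [557.2 129.5 170.6] rpy [179.94 -24.51  78.95] j [ -8.   0. 103.  25.  77.  -2.] F [-0.3  0.1 -2.6] gap 8.8
d [-0.0004 -0.      0.0004] w [ 0.0007 -0.0002  0.0008]
s9 focus [[439.0, 250.0]] box [[418.0, 175.0], [477.0, 329.0], [136.0, 641.0], [56.0, 499.0], [399.0, 164.0], [439.0, 248.0], [38.0, 486.0]]
t9 focus [[356.0, 238.0]] box [[390.0, 224.0], [329.0, 226.0], [747.0, 332.0], [828.0, 335.0], [383.0, 251.0], [355.0, 238.0], [822.0, 361.0]]
w9 focus [[322.0, 197.0]] box [[441.0, 208.0], [398.0, 177.0], [388.0, 2194.0], [411.0, 3214.0], [184.0, 209.0], [321.0, 189.0], [245.0, 3214.0]]
```

View pics/c16.png

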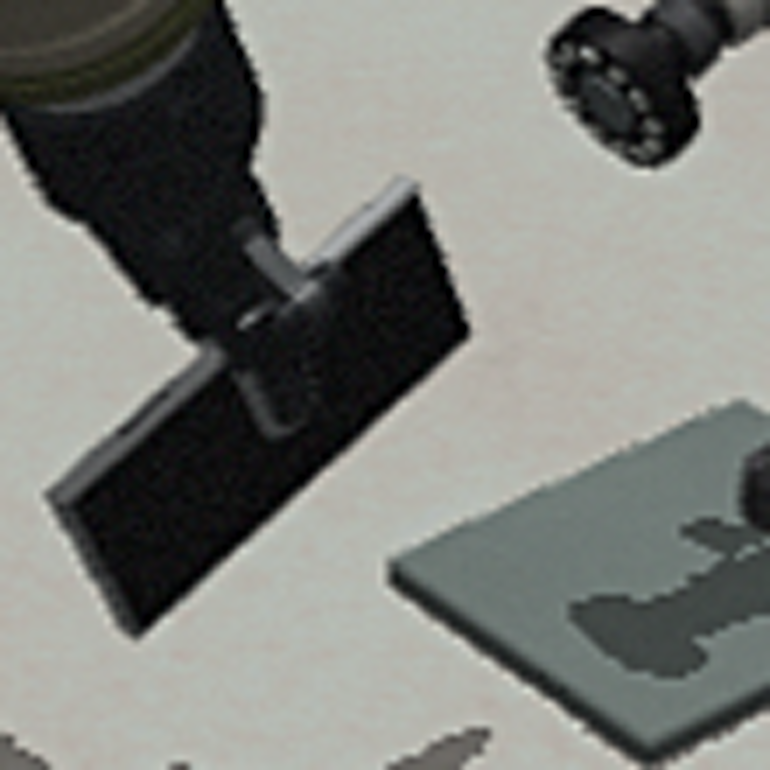

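View pics/c17.png

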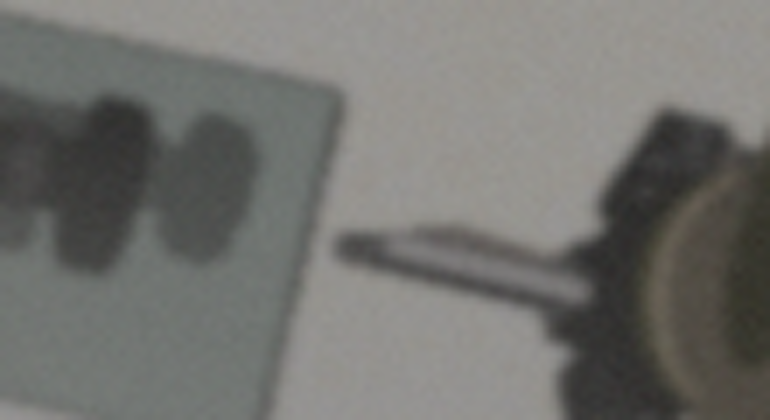

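View pics/c18.png

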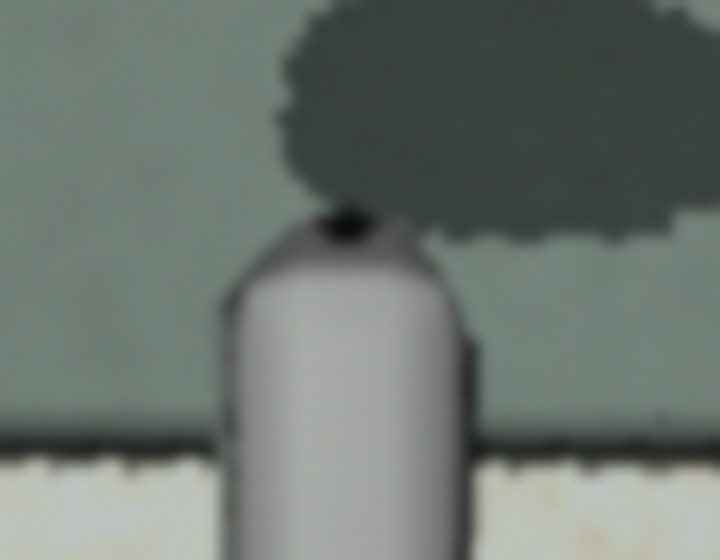

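```bash
python3 -c "
from chk import *
im=cv2.imread('pics/s9.png')[150:195,310:365];im=cv2.convertScaleAbs(im,alpha=1.6,beta=15);cv2.imwrite('pics/c19.png',cv2.resize(im,None,fx=14,fy=13,interpolation=cv2.INTER_NEAREST))
im=cv2.imread('pics/s9.png')[135:200,310:375];im=cv2.convertScaleAbs(im,alpha=1.6,beta=15);cv2.imwrite('pics/c19.png',cv2.resize(im,None,fx=9,fy=9,interpolation=cv2.INTER_NEAREST))
st=r.sense();R=Rm(st['tcp_rot']);p=st['tool_pos']
B=np.array([[82,4.75,-30],[82,4.75,0],[82,4.75,30],[82,-4.75,-39],[82,0,0]])+[-.8,0,-2.5]
L=FOC+80*R[:,0]
print(((proj(load('s9'),np.r_[B@R.T+p,[L]])-(310,135))*9).round(0).tolist())
"
```

```text
[[142.0, 248.0], [172.0, 326.0], [200.0, 401.0], [108.0, 211.0], [160.0, 319.0], [370.0, 131.0]]
```

View pics/c19.png

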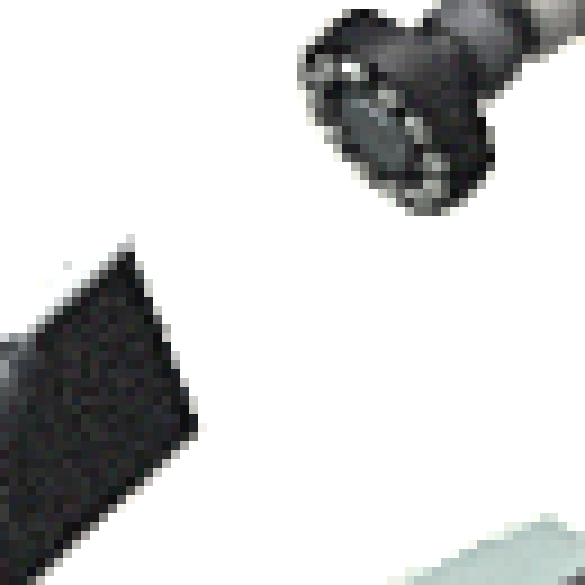

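jog_arm(targets=[[0.0016,-0.0004,0,0,0,0,1],[0.0016,-0.0004,0,0,0,0,1],[0.0016,-0.0004,0,0,0,0,1],[0.0016,-0.0004,0,0,0,0,1],[0.0016,-0.0004,0,0,0,0,1]])

```text
time: 10.58
tool_pos: [557.1, 131.0, 171.3]
tcp_rot: [179.9, -24.5, 79.0]
ft_force: [0.7, 0.1, -2.3]
finger_gap: 9.0
```

jog_arm(targets=[[0,0,0,0,0,0,1],[0,0,0,0,0,0,1],[0,0,0,0,0,0,1],[0,0,0,0,0,0,1],[0,0,0,0,0,0,1]])

```text
time: 11.0
tool_pos: [557.1, 131.0, 171.3]
tcp_rot: [179.9, -24.5, 79.0]
ft_force: [-0.4, 0.0, -3.0]
finger_gap: 9.0
```

```bash
python3 -c "
from chk import *
snap('scene','s10');final()"
```

```text
target [557.2 129.3 170.1]
t 11.05 pos [557.1 131.  171.3] rpy [179.94 -24.51  78.95] j [ -7.  -0. 103.  25.  77.  -2.] F [-0.2 -0.4 -2.8] gap 8.4
d [-0.002   0.0004  0.0004] w [ 0.0007 -0.0002  0.0008]
```

View pics/s10.png

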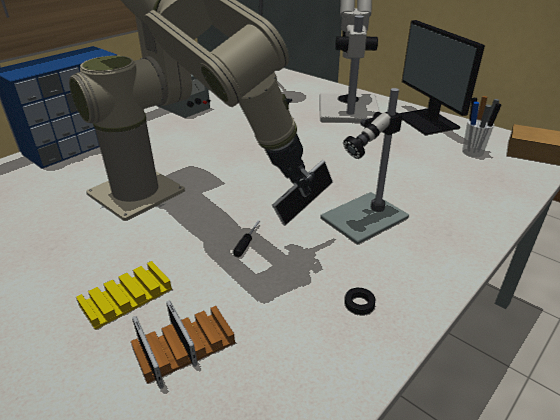

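The picture shows the phone held in front of the lens with its end near (328,168). The other two phones stay in the rack, and the driver and tape have not moved. The arm is steady, so I am handing in.

```bash
python3 -c "
from bench import r
print(r.hand_in())"
```

```text
the job is handed in; nothing more can be done
None
```

I took the largest phone (first groove, robot's left side) out of the rack by its flat faces with a 60 N grip. It is now held in front of the inspection camera, and I handed the job in at about 11 s.

**Camera pose, from three views:** the front glass is at about (585, 272, 239) mm. Its axis runs at yaw 78.9° and slopes down 24.5°, each good to under 1°. That puts the focus point at about (571, 201, 206), uncertain by roughly 1.5–2 mm along the axis and in height.

**Last checks:**
- **Steadiness:** the arm was still. The tool was within 0.1° of the planned direction, the grip held, and the measured force was about 3 N or less, roughly the phone's weight.
- **Scene:** in the last picture the other phones, tape, driver and stand look unmoved. At no point did I see contact with the camera.

**Disagreements:**
- **Port position:** taking the phone's place in the hand from the grasp measurements, the tool reading put the port on target. The scene camera showed it about 2 mm short and the wrist camera 1.1–1.4 mm short and about 1 mm to the side. I moved it 1.6 mm forward and 0.4 mm sideways as a compromise.
- **After that move:** I did not measure the port again, only viewed the scene. I expect a remaining error of 1–3 mm.
- **Phone tilt in the fingers:** the only check of it came before the last approach and suggested at most about 0.6°, which is within the reading error.

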